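# Pin the spacer pack of the bagel slicer

### The arm

A 6-joint arm with a two-finger parallel gripper is mounted at the origin on a cart in front of the work surface, level with it; the furniture and walls round the work are solid. World frame = base frame: x ahead of the robot, y to its left, z up, the work surface at z = 0. Lengths are in m, angles in rad, forces in N, time in s.
With the tool pointing down it reaches from about 0.425 to 0.95 m from the base axis. Payload 3.5 kg.
Tool frame: the origin (TCP) lies between the finger pads; the fingertips stand 25 mm ahead of it and the grasp point (between the pads) lies 6 mm ahead of it (ctrl.finger_overhang is the distance from the TCP to the fingertips, in m); x points along the fingers, y is the direction in which the jaws open and shut, and the axes are right-handed (so a half turn about x gives the same grasp; the last joint's range is limited). The gripper opens to 85 mm and grips with 20 to 120 N. Pads are 22 mm wide; open, the fingers measure 114 mm over their backs; the gripper's body (76 mm by 85 mm) begins 54 mm behind the grasp point. The pads swing forward as they close: fully open they stand 13 mm farther back than shut.
Start: joints at [1.081, 0.286, 1.577, -0, 1.279, -0.15], TCP at [0.225, 0.636, 0.224] pointing down, gripper open.
Joint ranges: [-2.77, 2.77], [-0.9, 2.22], [0.21, 2.48], [-1.53, 4.67], [0.24, 2.81], [-2.84, 2.84]. Speed limits (rad/s): [2.79, 2.79, 3.14, 3.14, 3.14, 3.14].

### API

Orientations are given as a unit quaternion [x, y, z, w].
In Python, from plant import ctrl gives the robot as it stands.
- The arm moves only by the tool play_rows, never from a script. Its argument "targets" is a list of rows, each an object with "delta_pos": the shift along the world's x, y, z normalised to -1 to 1, where 1 is 1000 mm, a list of three; "delta_rot": the turn, a rotation vector about the world's x, y, z normalised to -1 to 1, where 1 is pi rad, a list of three; "claw": the finger opening in mm, from 0 to 85.4. In form: [{"delta_pos": [tx, ty, tz], "delta_rot": [wx, wy, wz], "claw": claw}, ...]. A call has 1 to 20 rows; each row is the pose to reach, as a shift and turn from the pose measured when the call began, turning the shorter way round; what a row does not reach only later rows make up. A row lasts 1/12 s, in which the tool goes at most 41.7 mm and 7.16 degrees, less where a joint would pass 70% of its speed; a pose out of reach is approached as far as the arm can. A call with a number of a shift or a turn outside -1 to 1 is refused whole. A call with a gripper value outside its range is refused whole. The fingers move at their own pace and stop on an object; "newtons" is the grip in N (left out, the last holds). Time passes only in rows, so rows that repeat a pose let the fingers close. It gives the time, the measured TCP pose, the force and the opening at its end, in the units of the state.
- ctrl.get_state(): the state, without advancing time (a new reading comes with each control period).
- ctrl.read_camera(name): name is "scene" or "top" or "wrist"; returns the picture (384x512x3 uint8, blue, green, red); there is no depth.
- ctrl.calibration(name): a dict with "fx", "fy", "cx", "cy" (pixels), "k1" (the pictures are not rectified: a ray, as slopes to the right and down, at radius r is drawn at 1 + k1 r^2 times it, then the intrinsics apply), "camera_from_world" (4x4, takes a point from world to camera coordinates). Camera axes: x right, y down, z forward; pixel columns grow to the right and rows downward; lengths in m; the calibration is good to about 2 mm. A picture is of the moment at which its call begins: read the wrist's pose just before it. calibration takes no time and is no camera call; for the wrist camera it gives the pose at the moment of the call.
- ctrl.sign_off(): hands the job in, once; it reports no verdict.
The state is a dict: "time": time; "qpos": joint angles; "dq": joint speeds; "joint_efforts": joint torques, N m; "eef_pos": TCP position; "tcp_rot": TCP orientation; "contact_force": force on the tool from outside, world axes, zero at the start; "wrist_torque": the same for the moment, N m; "opening": opening from 0.0 (shut) to 1.0 (fully open).
Only numpy, scipy, OpenCV 4.12 (cv2) and the standard library are available. Lean on these libraries where they do the work, as an engineer would, in place of code of your own. Each camera call takes 0.05 s, during which the arm holds its last target. There are 200 camera calls.

### The job

Make up the spacer pack for the bagel slicer: with gentle pushes, slide the three loose spacer plates on the squaring jig up square against both its fences, so that their holes line up over the bushing in its floor. Then take the locking pin out of its holder block and pass it down through all three plates into the bushing until its collar sits flat on the top plate, never forcing anything against the jig; let go of the pin, and leave the steel cup and the spice jar where they are.

Things in the scene. Friction and masses are not known exactly. Their poses are not given: they have to be found in the camera images.
- jig: Mounting plate of the squaring jig, 124 x 115 x 6 mm, fixed, yaw varies; origin at counter height; z up, x towards the far fence, y towards the left fence. On it is clamped one solid corner piece: an aluminium floor (top 25 mm above the counter) with two grey fences. More than 40 N on the jig, through whatever part, is forcing it: meet it slowly, about 10 mm/s.
- jig_middle (a point): Nominal place of the corner piece's bushing (a 14 mm hole, 19 mm deep, in its floor), 25 mm above the counter; axes as the jig's. The corner piece, with bushing and both fences, is clamped where the last user left it: up to 8 mm off in x and, independently, in y. That shift is not reported: find it by feel (or sight). From its bushing the floor reaches 42 mm to -x and 38 mm to -y.
- fence_far_mark (a point): Nominal place of the far fence's inner face (middle of its lower edge), 50 mm along x from the nominal bushing; the true one is up to 8 mm off, see jig_middle, but always exactly 50 mm from the true bushing. The fence is 64 mm long along the jig's y and 36 mm high; it does not give under gentle pushes.
- fence_left_mark (a point): Nominal place of the left fence's inner face (middle of its lower edge), 45 mm along y from the nominal bushing; the true one is up to 8 mm off, but always exactly 45 mm from the true bushing. The fence is 70 mm long along the jig's x and 36 mm high; it does not give under gentle pushes.
- plate_top_hole0 (a point): Centre of the hole of the top (green) spacer plate, on its upper face, 49 mm above the counter; x along its 100 mm sides. Under it lie a white and a blue plate of the same make, not reported. Each is 100 x 90 x 8 mm, about 0.08 kg (0.12 at most), with a 13 mm hole through its middle; sliding them takes up to 6 N (slick). Against both fences all holes line up over the bushing.
- stack_start (a point): Mark on the jig, 20 mm to -x and 19 mm to -y of its nominal middle, at mid-height of the stack (37 mm). The three plates start loose on one another, each centred within 10 mm of here in x and y and within 0.1 rad of the jig's yaw, clear of the fences. Their -x and -y edges overhang the floor by 7 mm even when home, so fingertips 20 mm above the counter, just below the lowest plate, push all three.
- pin_grip (a point): Middle of the black grip of the locking pin, on its axis (z up along the pin): where to hold it. The grip is a 17 mm cylinder, 38 mm long, from 19 mm below to 19 mm above this point. Below the grip is a steel collar 24 mm across and 4 mm thick, whose underside lies 23 mm below this point; below that a 10 mm shank, 38 mm long with a tapered tip. 0.1 kg. The pin stands upright in its holder block.
- pin_collar (a point): Centre of the underside of the pin's collar, where the shank begins; the tip is 38 mm below it. It rests on the holder, 45 mm above the counter, at the start; 49 mm above the counter when seated on the stack.
- holder_top (a point): Centre of the top of the fixed grey holder block, 62 x 62 x 45 mm, with a 13 mm hole in which the pin stands 38 mm deep.
- cup: Loose steel cup, 61 mm across and 100 mm high, behind the jig; origin at its foot. To be left alone.
- spice: Loose spice jar with a yellow cap, 42 mm across and 96 mm high, behind the jig; origin at its foot. To be left alone.
Things that resemble listed ones, but are neither listed nor needed, are in the scene too. There is more than one size of the part that bears pin_grip; the job needs the middle-sized.

How it is judged:
By the outcome, as a careful person would: the job done as asked, in the order asked, and still so for the second after the job is handed in, with the robot touching nothing.
It also fails if it takes over 72 s, if anything falls off the work surface, if the arm or the gripper's body presses on something with over 40 N, if the wrist force passes 120 N, or if a joint passes its speed limit or range.

## Working session

There is one attempt and no reset: what is moved stays moved. The work goes in short steps, Python scripts to look and compute and a tool call to move; the robot and the scene stay as the last step left them, time stands still between calls to the robot, and variables do not carry over. Pictures are saved under pics/ and viewed, about 8 in all and at most 12, crops included, and the job is handed in when it is done.

Besides the shell and the picture viewer there is one more tool, called after "Emit:" as name([rows], argument=value, ...), one row to a line, values as JSON. play_rows: Moves the arm, as the interface text tells. Its arguments: {"type":"object","properties":{"targets":{"type":"array"},"newtons":{"type":"number"}},"required":["targets"]}

```bash
ls; mkdir -p pics; python3 - <<'E'
from plant import ctrl
import cv2,numpy as np
s=ctrl.get_state();print(s)
for n in("scene","top"):
    cv2.imwrite(f"pics/{n}0.png",ctrl.read_camera(n))
    print(n,ctrl.calibration(n))
E
```

```text
pics
{'time': 0.0, 'qpos': array([ 1.08100791e+00,  2.87192147e-01,  1.57818128e+00, -1.94850534e-05,
        1.27861666e+00, -1.50017754e-01]), 'dq': array([ 8.20617421e-04,  2.97709649e-04,  6.51355606e-04,  9.43708325e-04,
       -6.89127932e-05,  1.23868603e-04]), 'joint_efforts': array([ 6.96307179e-04, -4.05990243e+01, -2.92621851e+01, -1.64907219e-04,
        5.86780894e-03, -1.08936706e-05]), 'eef_pos': array([0.22462138, 0.63580672, 0.22232724]), 'tcp_rot': array([ 0.11874133,  0.69718752, -0.12035471,  0.69666693]), 'contact_force': array([ 0.35082894, -0.0346226 , -0.38116925]), 'wrist_torque': array([-0.01619312,  0.02527545,  0.00874882]), 'opening': 0.99844701052434}
scene {'fx': 421.6596099769012, 'fy': 421.6596099769012, 'cx': 255.10956269326138, 'cy': 188.46369099405155, 'k1': -0.04462938033058439, 'camera_from_world': array([[ 0.68978217, -0.72363241,  0.02359429, -0.44658494],
       [-0.32945416, -0.34272814, -0.87977121,  0.23033292],
       [ 0.64471739,  0.59907726, -0.47481147,  0.55544277],
       [ 0.        ,  0.        ,  0.        ,  1.        ]])}
top {'fx': 380.1553644457519, 'fy': 380.1553644457519, 'cx': 263.78547973129446, 'cy': 188.211009581473, 'k1': -0.08867140179028667, 'camera_from_world': array([[ 0.01023563, -0.99994014, -0.00386592, -0.07131218],
       [-0.99789146, -0.0099667 , -0.06413495,  0.59676555],
       [ 0.06409258,  0.00451423, -0.99793375,  0.8870824 ],
       [ 0.        ,  0.        ,  0.        ,  1.        ]])}
```

```bash
python3 - <<'E'
import cv2
for n in("scene","top"):
    cv2.imwrite(f"pics/{n}0b.png",cv2.resize(cv2.imread(f"pics/{n}0.png"),(800,600),interpolation=cv2.INTER_CUBIC))
E
```

```text
(no output)
```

View pics/top0b.png

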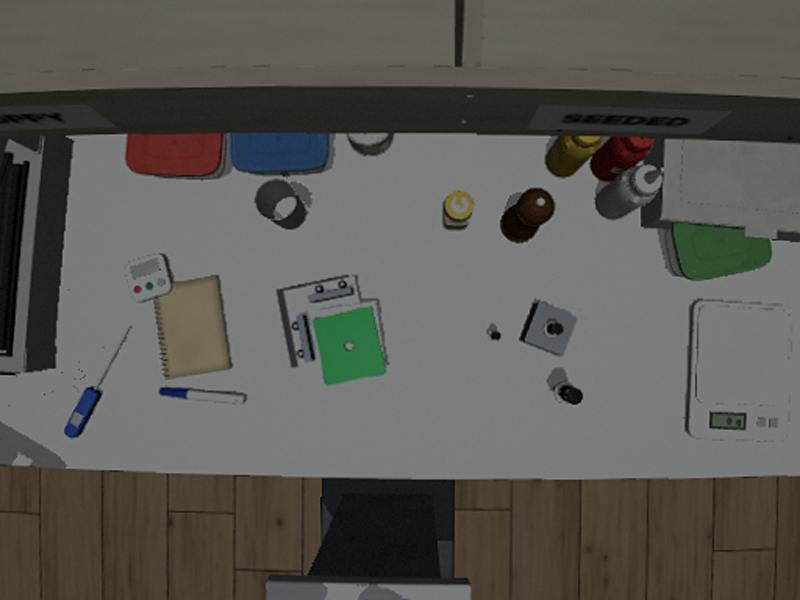

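View pics/scene0b.png

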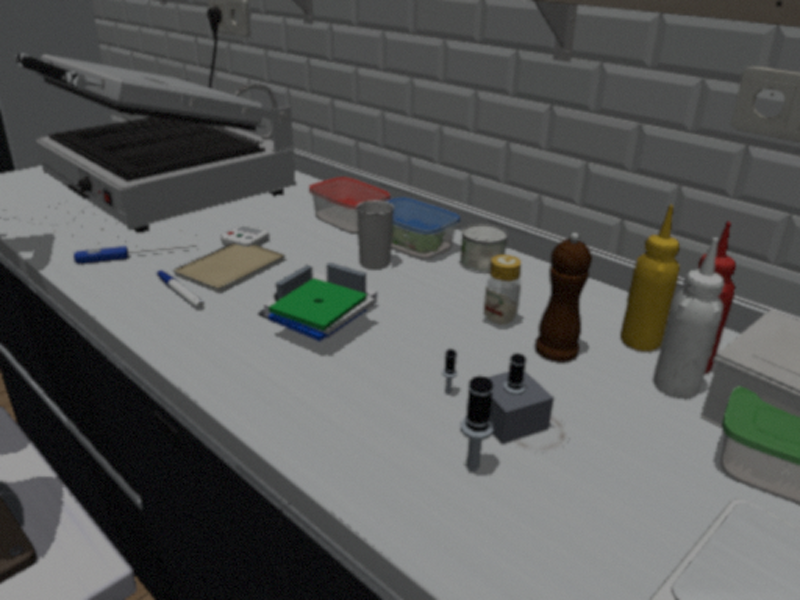

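The top view shows the green plate with its hole at (349,347), fences at (330,291) and (305,338), and the holder with the pin at (554,328). In the scene view the middle-sized pin stands in the block.

```bash
cat > h.py <<'E'
import numpy as np,cv2
from plant import ctrl
from scipy.spatial.transform import Rotation as R
def ray(c,u,v):
    x=np.array([(u-c['cx'])/c['fx'],(v-c['cy'])/c['fy']]);y=x.copy()
    for _ in range(20): y=x/(1+c['k1']*(y@y))
    T=c['camera_from_world'];d=T[:3,:3].T@np.r_[y,1];o=-T[:3,:3].T@T[:3,3]
    return o,d
def at(c,u,v,z):
    o,d=ray(c,u,v);return o+d*(z-o[2])/d[2]
def proj(c,p):
    T=c['camera_from_world'];q=T[:3,:3]@np.asarray(p)+T[:3,3];y=q[:2]/q[2];y=y*(1+c['k1']*(y@y))
    return np.array([c['fx']*y[0]+c['cx'],c['fy']*y[1]+c['cy']])
E
python3 - <<'E'
from h import *
c=ctrl.calibration('top');k=.64
for n,u,v,z in[('hole',349,347,.049),('g1',313,318,.049),('g2',376,306,.049),('g3',385,375,.049),('g4',323,384,.049),('jigTL',277,288,.006),('jigTR',355,275,.006),('jigBL',293,366,.006),('farf',330,291,.061),('pin',554,328,.087),('hold',552,328,.045),('cup',285,205,.1),('jar',459,203,.096)]:
    print(n,at(c,u*k,v*k,z).round(3))
s=ctrl.get_state();print(R.from_quat(s['tcp_rot']).as_matrix().round(3))
w=ctrl.calibration('wrist');print(w)
T=np.linalg.inv(w['camera_from_world']);print("cam in tool",(R.from_quat(s['tcp_rot']).inv().apply(T[:3,3]-s['eef_pos'])).round(3),(R.from_quat(s['tcp_rot']).as_matrix().T@T[:3,:3]).round(3))
E
```

```text
hole [0.517 0.027 0.049]
g1 [0.559 0.081 0.049]
g2 [ 0.577 -0.012  0.049]
g3 [ 0.476 -0.027  0.049]
g4 [0.462 0.064 0.049]
jigTL [0.606 0.145 0.006]
jigTR [0.627 0.024 0.006]
jigBL [0.485 0.118 0.006]
farf [0.598 0.054 0.061]
pin [ 0.547 -0.266  0.087]
hold [ 0.547 -0.273  0.045]
cup [0.717 0.115 0.1  ]
jar [ 0.722 -0.13   0.096]
[[-0.001  0.333  0.943]
 [-0.002  0.943 -0.333]
 [-1.    -0.002 -0.   ]]
{'fx': 328.07092689186425, 'fy': 328.07092689186425, 'cx': 251.07217591605803, 'cy': 195.46333934152182, 'k1': 0.0010686340980964795, 'camera_from_world': array([[ 0.33293488,  0.94294815, -0.00177846, -0.67426639],
       [ 0.9044363 , -0.31880251,  0.28347828, -0.03665907],
       [ 0.26673834, -0.09598831, -0.95897701,  0.3796723 ],
       [ 0.        ,  0.        ,  0.        ,  1.        ]])}
cam in tool [-0.151  0.    -0.073] [[-0.    -0.284  0.959]
 [ 1.     0.     0.   ]
 [-0.     0.959  0.284]]
```

Emit:
play_rows([
  {"delta_pos":[0.225,-0.624,0],"delta_rot":[0,0,0.172],"claw":40},
  {"delta_pos":[0.225,-0.624,0],"delta_rot":[0,0,0.172],"claw":40},
  {"delta_pos":[0.225,-0.624,0],"delta_rot":[0,0,0.172],"claw":40},
  {"delta_pos":[0.225,-0.624,0],"delta_rot":[0,0,0.172],"claw":40},
  {"delta_pos":[0.225,-0.624,0],"delta_rot":[0,0,0.172],"claw":40},
  {"delta_pos":[0.225,-0.624,0],"delta_rot":[0,0,0.172],"claw":40},
  {"delta_pos":[0.225,-0.624,0],"delta_rot":[0,0,0.172],"claw":40},
  {"delta_pos":[0.225,-0.624,0],"delta_rot":[0,0,0.172],"claw":40},
  {"delta_pos":[0.225,-0.624,0],"delta_rot":[0,0,0.172],"claw":40},
  {"delta_pos":[0.225,-0.624,0],"delta_rot":[0,0,0.172],"claw":40},
  {"delta_pos":[0.225,-0.624,0],"delta_rot":[0,0,0.172],"claw":40},
  {"delta_pos":[0.225,-0.624,0],"delta_rot":[0,0,0.172],"claw":40},
  {"delta_pos":[0.225,-0.624,0],"delta_rot":[0,0,0.172],"claw":40},
  {"delta_pos":[0.225,-0.624,0],"delta_rot":[0,0,0.172],"claw":40},
  {"delta_pos":[0.225,-0.624,0],"delta_rot":[0,0,0.172],"claw":40},
  {"delta_pos":[0.225,-0.624,0],"delta_rot":[0,0,0.172],"claw":40},
  {"delta_pos":[0.225,-0.624,0],"delta_rot":[0,0,0.172],"claw":40},
  {"delta_pos":[0.225,-0.624,0],"delta_rot":[0,0,0.172],"claw":40},
  {"delta_pos":[0.225,-0.624,0],"delta_rot":[0,0,0.172],"claw":40},
])

```text
time: 1.68
eef_pos: [0.4492, 0.0119, 0.2219]
tcp_rot: [-0.071, 0.704, 0.07, 0.703]
contact_force: [0.5, -0.1, 0.0]
opening: 0.471
```

```bash
python3 - <<'E'
from h import *
s=ctrl.get_state();c=ctrl.calibration('wrist');im=ctrl.read_camera('wrist')
import pickle;pickle.dump((s,c,im),open('w1.pkl','wb'))
print(s['time'],s['eef_pos'],s['qpos'].round(2),s['opening'],s['contact_force'],ctrl.finger_overhang)
cv2.imwrite('pics/w1.png',cv2.resize(im,(800,600),interpolation=cv2.INTER_CUBIC))
E
```

```text
1.6833 [0.44922203 0.01191466 0.22191692] [-0.2  -0.23  2.11 -0.    1.26 -1.97] 0.4714081239133139 [ 0.49719233 -0.05312336  0.04345653] 0.025
```

View pics/w1.png

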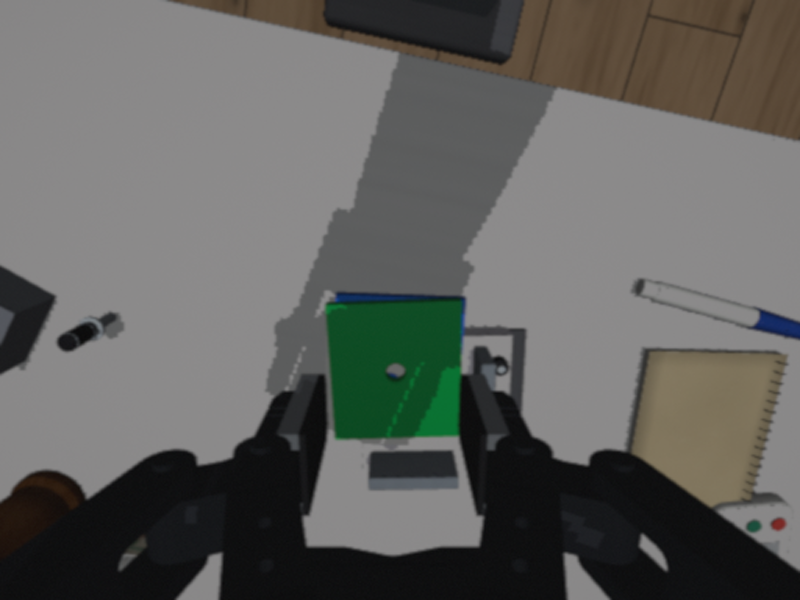

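The wrist view shows the green plate (hole ~ (396,371)) with the blue plate peeking out at the top (robot side) and the right. The far fence is at (412,465) and the left fence at (483,365). I'll enlarge it.

```bash
python3 - <<'E'
from h import *
import pickle
s,c,im=pickle.load(open('w1.pkl','rb'))
cr=im[175:325,195:345]
cr=cv2.convertScaleAbs(cr,alpha=1.6)
cv2.imwrite('pics/w1c.png',cv2.resize(cr,(600,600),interpolation=cv2.INTER_CUBIC))
E
```

```text
(no output)
```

View pics/w1c.png

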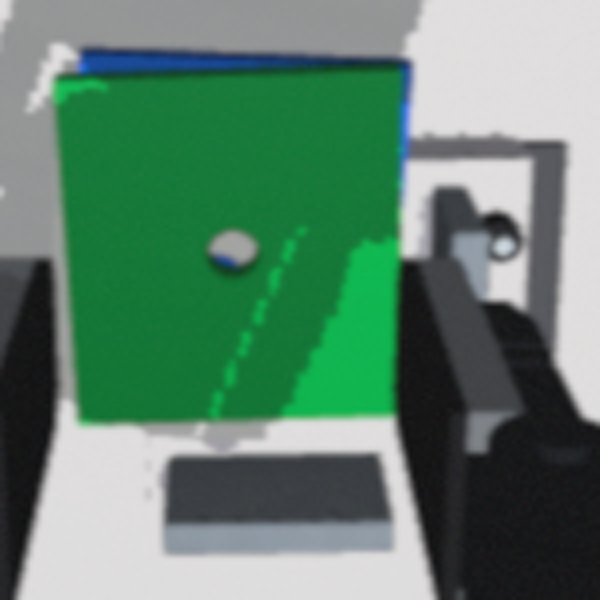

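The crop shows the hole at (233,250), the far fence's inner face as the dark band (bottom edge y≈456, top edge y≈521), and the left fence's inner face with its top edge at x≈455. The blue plate's near edge is at y≈55.

```bash
python3 - <<'E'
from h import *
import pickle
s,c,im=pickle.load(open('w1.pkl','rb'))
def f(n,x,y,z): 
    p=at(c,195+x/4,175+y/4,z);print(n,p.round(4));return p
print('cam',np.linalg.inv(c['camera_from_world'])[:3,3].round(3))
h=f('hole',233,250,.049)
g=[f('g%d'%i,*q,.049) for i,q in enumerate([(56,77),(402,67),(397,414),(80,423)])]
a=f('farTopR',165,522,.061);b=f('farTopL',392,521,.061)
a2=f('farBotR',168,457,.025);b2=f('farBotL',380,455,.025)
l1=f('leftTop',455,235,.061)
b1=f('blueR',82,50,.033);b3=f('blueL',412,62,.033)
j=f('jigcornerBL',566,143,.006)
j2=f('jigBLi',407,140,.006)
for n,p,q in(('far',a,b),('farb',a2,b2),('g near',g[0],g[1]),('g far',g[3],g[2]),('blue',b1,b3),('jig',j2,j)):
    d=q-p;print(n,'yaw',np.arctan2(-d[0],d[1]).round(3),np.linalg.norm(d).round(4),((p+q)/2).round(4))
print(np.mean(g,0))
E
```

```text
cam [ 0.378 -0.002  0.373]
hole [0.5173 0.0284 0.049 ]
g0 [ 0.4791 -0.0258  0.049 ]
g1 [0.4588 0.0607 0.049 ]
g2 [0.5566 0.083  0.049 ]
g3 [ 0.5769 -0.0029  0.049 ]
farTopR [0.5952 0.0252 0.061 ]
farTopL [0.5824 0.0863 0.061 ]
farBotR [0.5977 0.025  0.025 ]
farBotL [0.5843 0.0875 0.025 ]
leftTop [0.4967 0.0823 0.061 ]
blueR [ 0.4753 -0.0214  0.033 ]
blueL [0.4609 0.0661 0.033 ]
jigcornerBL [0.4826 0.1219 0.006 ]
jigBLi [0.491  0.0757 0.006 ]
far yaw 0.206 0.0624 [0.5888 0.0557 0.061 ]
farb yaw 0.211 0.0639 [0.591  0.0563 0.025 ]
g near yaw 0.23 0.0888 [0.469  0.0174 0.049 ]
g far yaw 0.233 0.0882 [0.5667 0.04   0.049 ]
blue yaw 0.163 0.0886 [0.4681 0.0223 0.033 ]
jig yaw 0.18 0.047 [0.4868 0.0988 0.006 ]
[0.51785627 0.02874032 0.049     ]
```

Emit:
play_rows([
  {"delta_pos":[-0.002,0.004,-0.04],"delta_rot":[0,0,0],"claw":40},
  {"delta_pos":[-0.002,0.004,-0.08],"delta_rot":[0,0,0],"claw":40},
  {"delta_pos":[-0.002,0.004,-0.12],"delta_rot":[0,0,0],"claw":40},
  {"delta_pos":[-0.002,0.004,-0.15],"delta_rot":[0,0,0],"claw":40},
  {"delta_pos":[-0.002,0.004,-0.17],"delta_rot":[0,0,0],"claw":40},
  {"delta_pos":[-0.002,0.004,-0.181],"delta_rot":[0,0,0],"claw":40},
  {"delta_pos":[-0.002,0.004,-0.181],"delta_rot":[0,0,0],"claw":40},
])

```text
time: 2.32
eef_pos: [0.444, 0.0187, 0.0379]
tcp_rot: [-0.072, 0.706, 0.072, 0.701]
contact_force: [-0.2, 0.2, 0.8]
opening: 0.471
```

```bash
python3 - <<'E'
from h import *
s=ctrl.get_state();c=ctrl.calibration('wrist');im=ctrl.read_camera('wrist')
print(s['time'],s['eef_pos'].round(4),s['contact_force'].round(2),s['wrist_torque'].round(3),s['opening'])
print(R.from_quat(s['tcp_rot']).as_matrix().round(4))
cv2.imwrite('pics/w2.png',cv2.convertScaleAbs(cv2.resize(im,(800,600),interpolation=cv2.INTER_CUBIC),alpha=1.5))
E
```

```text
2.3167 [0.444  0.0187 0.0379] [-0.25  0.15  0.81] [ 0.011 -0.002  0.042] 0.47082682272613524
[[-7.800e-03 -2.028e-01  9.792e-01]
 [-1.000e-04  9.792e-01  2.028e-01]
 [-1.000e+00  1.400e-03 -7.700e-03]]
```

View pics/w2.png

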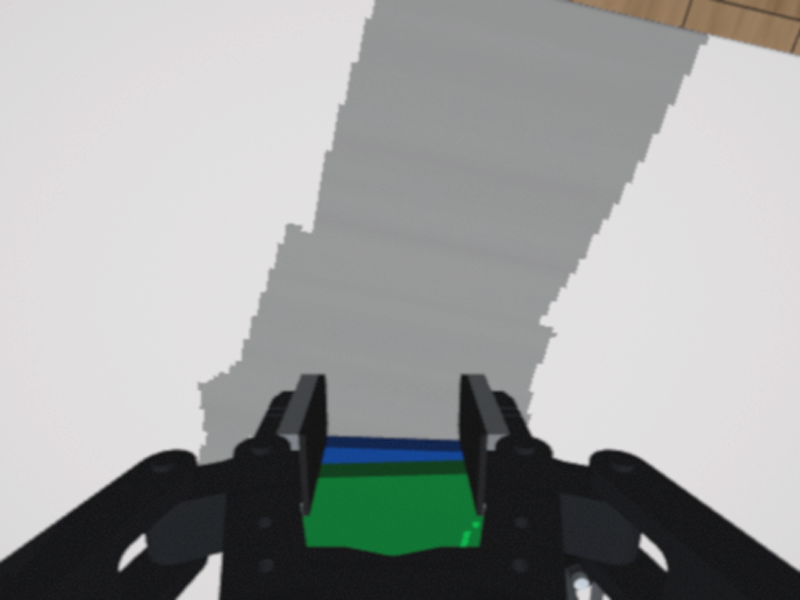

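Emit:
play_rows([
  {"delta_pos":[0.003,0.0006,0],"delta_rot":[0,0,0],"claw":40},
  {"delta_pos":[0.0055,0.0011,0],"delta_rot":[0,0,0],"claw":40},
  {"delta_pos":[0.0075,0.0015,0],"delta_rot":[0,0,0],"claw":40},
  {"delta_pos":[0.0095,0.002,0],"delta_rot":[0,0,0],"claw":40},
  {"delta_pos":[0.0115,0.0024,0],"delta_rot":[0,0,0],"claw":40},
  {"delta_pos":[0.0135,0.0028,0],"delta_rot":[0,0,0],"claw":40},
  {"delta_pos":[0.0155,0.0032,0],"delta_rot":[0,0,0],"claw":40},
  {"delta_pos":[0.0175,0.0036,0],"delta_rot":[0,0,0],"claw":40},
  {"delta_pos":[0.0195,0.004,0],"delta_rot":[0,0,0],"claw":40},
  {"delta_pos":[0.0215,0.0044,0],"delta_rot":[0,0,0],"claw":40},
  {"delta_pos":[0.0235,0.0048,0],"delta_rot":[0,0,0],"claw":40},
  {"delta_pos":[0.0255,0.0053,0],"delta_rot":[0,0,0],"claw":40},
  {"delta_pos":[0.0275,0.0057,0],"delta_rot":[0,0,0],"claw":40},
])

```text
time: 3.45
eef_pos: [0.4733, 0.0239, 0.0398]
tcp_rot: [-0.072, 0.705, 0.072, 0.702]
contact_force: [-0.9, -0.7, 2.3]
opening: 0.468
```

Emit:
play_rows([
  {"delta_pos":[0.0008,0.0002,0],"delta_rot":[0,0,0],"claw":40},
  {"delta_pos":[0.0016,0.0003,0],"delta_rot":[0,0,0],"claw":40},
  {"delta_pos":[0.0024,0.0005,0],"delta_rot":[0,0,0],"claw":40},
  {"delta_pos":[0.0032,0.0007,0],"delta_rot":[0,0,0],"claw":40},
  {"delta_pos":[0.004,0.0008,0],"delta_rot":[0,0,0],"claw":40},
  {"delta_pos":[0.0048,0.001,0],"delta_rot":[0,0,0],"claw":40},
  {"delta_pos":[0.0056,0.0011,0],"delta_rot":[0,0,0],"claw":40},
])

```text
time: 4.03
eef_pos: [0.479, 0.0251, 0.0398]
tcp_rot: [-0.072, 0.705, 0.072, 0.702]
contact_force: [-0.7, -0.2, 1.9]
opening: 0.468
```

Emit:
play_rows([
  {"delta_pos":[0.0008,0.0002,0],"delta_rot":[0,0,0],"claw":40},
  {"delta_pos":[0.0016,0.0003,0],"delta_rot":[0,0,0],"claw":40},
  {"delta_pos":[0.0024,0.0005,0],"delta_rot":[0,0,0],"claw":40},
  {"delta_pos":[0.0032,0.0007,0],"delta_rot":[0,0,0],"claw":40},
])

```text
time: 4.37
eef_pos: [0.4823, 0.0258, 0.0399]
tcp_rot: [-0.072, 0.705, 0.072, 0.702]
contact_force: [-1.1, -0.7, 2.0]
opening: 0.466
```

Emit:
play_rows([
  {"delta_pos":[0.0008,0.0002,0],"delta_rot":[0,0,0],"claw":40},
  {"delta_pos":[0.0016,0.0003,0],"delta_rot":[0,0,0],"claw":40},
])

```text
time: 4.53
eef_pos: [0.484, 0.0261, 0.0399]
tcp_rot: [-0.072, 0.705, 0.072, 0.702]
contact_force: [-0.6, -0.7, 2.9]
opening: 0.467
```

Emit:
play_rows([
  {"delta_pos":[0.0008,0.0002,0],"delta_rot":[0,0,0],"claw":40},
  {"delta_pos":[0.0016,0.0003,0],"delta_rot":[0,0,0],"claw":40},
])

```text
time: 4.7
eef_pos: [0.4856, 0.0265, 0.0398]
tcp_rot: [-0.072, 0.705, 0.072, 0.702]
contact_force: [-1.0, -0.5, 3.0]
opening: 0.465
```

```bash
python3 - <<'E'
from h import *
s=ctrl.get_state();im=ctrl.read_camera('top')
print(s['eef_pos'].round(4),s['contact_force'].round(2))
a=cv2.resize(im[160:270,160:280],(654,600),interpolation=cv2.INTER_CUBIC)
cv2.imwrite('pics/t2.png',cv2.convertScaleAbs(a,alpha=1.5))
E
```

```text
[0.4856 0.0265 0.0398] [-1.04 -0.51  2.97]
```

View pics/t2.png

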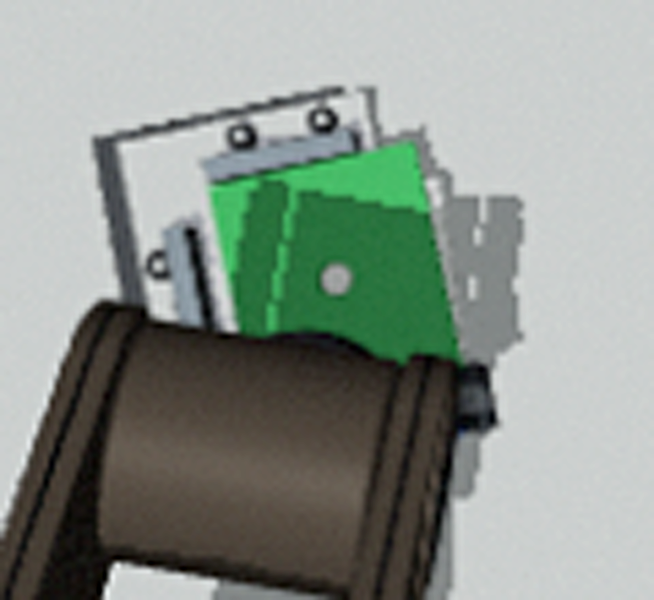

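The picture shows the green plate almost touching the far fence, with its hole clear at (336,280). I'll keep closing slowly until I feel contact.

Emit:
play_rows([
  {"delta_pos":[0.0006,0.0001,0],"delta_rot":[0,0,0],"claw":40},
  {"delta_pos":[0.0012,0.0002,0],"delta_rot":[0,0,0],"claw":40},
])

```text
time: 4.92
eef_pos: [0.4869, 0.0266, 0.0398]
tcp_rot: [-0.072, 0.705, 0.072, 0.702]
contact_force: [-1.1, -0.4, 2.5]
opening: 0.471
```

Emit:
play_rows([
  {"delta_pos":[0.0006,0.0001,0],"delta_rot":[0,0,0],"claw":40},
  {"delta_pos":[0.0012,0.0002,0],"delta_rot":[0,0,0],"claw":40},
])

```text
time: 5.08
eef_pos: [0.488, 0.0268, 0.0399]
tcp_rot: [-0.072, 0.705, 0.072, 0.702]
contact_force: [-1.1, -0.2, 2.7]
opening: 0.472
```

Emit:
play_rows([
  {"delta_pos":[0.0006,0.0001,0],"delta_rot":[0,0,0],"claw":40},
  {"delta_pos":[0.0012,0.0002,0],"delta_rot":[0,0,0],"claw":40},
])

```text
time: 5.25
eef_pos: [0.4892, 0.0271, 0.0399]
tcp_rot: [-0.072, 0.705, 0.072, 0.702]
contact_force: [-0.3, -0.4, 3.3]
opening: 0.469
```

Emit:
play_rows([
  {"delta_pos":[0.0006,0.0001,0],"delta_rot":[0,0,0],"claw":40},
  {"delta_pos":[0.0012,0.0002,0],"delta_rot":[0,0,0],"claw":40},
])

```text
time: 5.42
eef_pos: [0.4904, 0.0273, 0.0399]
tcp_rot: [-0.072, 0.705, 0.072, 0.702]
contact_force: [-1.5, -0.9, 3.1]
opening: 0.468
```

```bash
python3 - <<'E'
from h import *
s=ctrl.get_state();c=ctrl.calibration('scene');im=ctrl.read_camera('scene')
print(s['eef_pos'].round(4),s['contact_force'].round(2),s['wrist_torque'])
u,v=proj(c,[.54,.04,.05]).astype(int);print(u,v)
a=cv2.resize(im[v-50:v+50,u-66:u+67],(798,600),interpolation=cv2.INTER_CUBIC)
cv2.imwrite('pics/s2.png',cv2.convertScaleAbs(a,alpha=1.6))
E
```

```text
[0.4904 0.0273 0.0399] [-1.49 -0.86  3.08] [-0.00926968  0.20999546 -0.04999887]
207 186
```

View pics/s2.png

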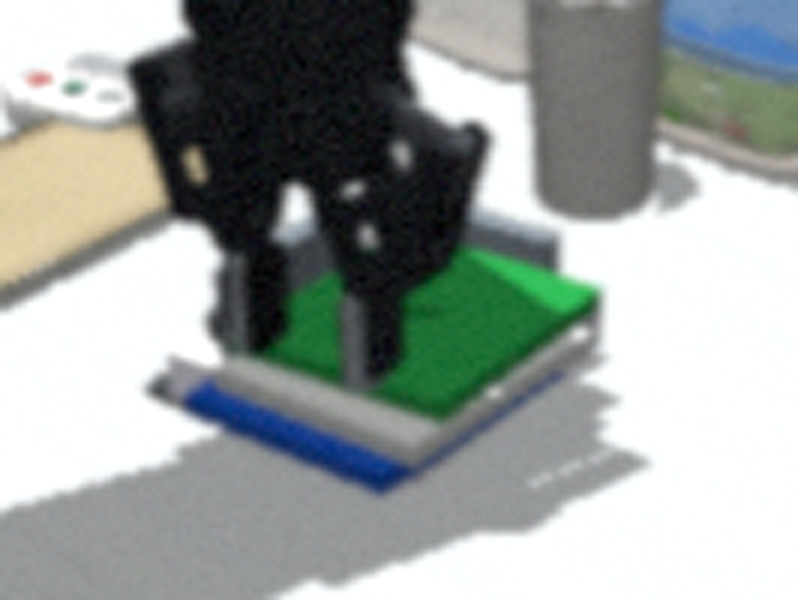

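The scene crop shows fingertips at (245,352) and (365,385), standing above the white plate. The white and blue plates are lagging behind green. I'll compute heights and edges.

```bash
python3 - <<'E'
from h import *
c=ctrl.calibration('scene');s=ctrl.get_state();p0=s['eef_pos'];M=R.from_quat(s['tcp_rot']).as_matrix()
B=np.array([.541,.0458]);ex=np.array([.979,.2036]);ey=np.array([-.2036,.979])
def px(x,y):return 207-66+x/6,186-50+y/6
for sgn in(-1,1):
  for dz in(-11,11):
    for over in(0,.01,.025):
      q=p0+M@np.array([over,sgn*.027,dz/1000.]);u,v=proj(c,q)
      print(sgn,dz,over,((u-141)*6).round(),((v-136)*6).round(),q.round(3))
for n,x,y,z in[('g nearR bot',440,420,.041),('g farR top',600,293,.049),('w nearR top',418,447,.041),('w nearL top',225,365,.041),('w nearR bot',412,468,.033),('b nearR bot',383,492,.025),('b nearL top',187,388,.033),('b nearR top',410,470,.033),('tip',365,385,.041),('tip',365,385,.049)]:
  P=at(c,*px(x,y),z);r=P[:2]-B;print(n,P.round(4),'jig',(r@ex).round(4),(r@ey).round(4))
E
```

```text
-1 -11 0 357.0 421.0 [ 0.485 -0.001  0.04 ]
-1 -11 0.01 358.0 447.0 [ 0.485 -0.001  0.03 ]
-1 -11 0.025 360.0 485.0 [ 0.485 -0.001  0.015]
-1 11 0 397.0 394.0 [0.507 0.003 0.04 ]
-1 11 0.01 398.0 420.0 [0.507 0.003 0.03 ]
-1 11 0.025 399.0 457.0 [0.507 0.003 0.015]
1 -11 0 234.0 376.0 [0.474 0.051 0.04 ]
1 -11 0.01 236.0 401.0 [0.474 0.051 0.03 ]
1 -11 0.025 238.0 438.0 [0.474 0.051 0.015]
1 11 0 275.0 351.0 [0.496 0.056 0.04 ]
1 11 0.01 277.0 376.0 [0.496 0.056 0.03 ]
1 11 0.025 279.0 412.0 [0.496 0.056 0.015]
g nearR bot [ 0.5046 -0.0213  0.041 ] jig -0.0493 -0.0583
g farR top [ 0.5968 -0.0044  0.049 ] jig 0.0444 -0.0605
w nearR top [ 0.4879 -0.0293  0.041 ] jig -0.0673 -0.0627
w nearL top [0.4758 0.0585 0.041 ] jig -0.0612 0.0257
w nearR bot [ 0.4862 -0.0279  0.033 ] jig -0.0687 -0.061
b nearR bot [ 0.4777 -0.0228  0.025 ] jig -0.0759 -0.0542
b nearL top [0.4647 0.0663 0.033 ] jig -0.0705 0.0356
b nearR top [ 0.4849 -0.0284  0.033 ] jig -0.07 -0.0612
tip [0.5018 0.0141 0.041 ] jig -0.0449 -0.023
tip [0.493  0.0033 0.049 ] jig -0.0556 -0.0318
```

Emit:
play_rows([
  {"delta_pos":[0,0,0.02],"delta_rot":[0,0,0],"claw":40},
  {"delta_pos":[-0.02,-0.004,0.02],"delta_rot":[0,0,0],"claw":40},
  {"delta_pos":[-0.047,-0.0085,0.02],"delta_rot":[0,0,0],"claw":40},
  {"delta_pos":[-0.047,-0.0085,0.02],"delta_rot":[0,0,0],"claw":40},
  {"delta_pos":[-0.047,-0.0085,0.0],"delta_rot":[0,0,0],"claw":40},
  {"delta_pos":[-0.047,-0.0085,-0.01],"delta_rot":[0,0,0],"claw":40},
  {"delta_pos":[-0.047,-0.0085,-0.012],"delta_rot":[0,0,0],"claw":40},
  {"delta_pos":[-0.047,-0.0085,-0.013],"delta_rot":[0,0,0],"claw":40},
])

```text
time: 6.13
eef_pos: [0.4431, 0.0189, 0.0259]
tcp_rot: [-0.072, 0.706, 0.072, 0.701]
contact_force: [-0.3, -0.1, 0.1]
opening: 0.466
```

Emit:
play_rows([
  {"delta_pos":[0,0,-0.001],"delta_rot":[0,0,0],"claw":40},
  {"delta_pos":[0,0,-0.002],"delta_rot":[0,0,0],"claw":40},
  {"delta_pos":[0,0,-0.003],"delta_rot":[0,0,0],"claw":40},
  {"delta_pos":[0,0,-0.004],"delta_rot":[0,0,0],"claw":40},
  {"delta_pos":[0,0,-0.005],"delta_rot":[0,0,0],"claw":40},
])

```text
time: 6.55
eef_pos: [0.4434, 0.0189, 0.0211]
tcp_rot: [-0.072, 0.706, 0.072, 0.701]
contact_force: [-0.3, 0.1, -0.5]
opening: 0.466
```

```bash
python3 - <<'E'
from h import *
s=ctrl.get_state();c=ctrl.calibration('scene');im=ctrl.read_camera('scene')
print(s['eef_pos'].round(4),s['contact_force'].round(2),s['opening'])
u,v=proj(c,[.50,.03,.05]).astype(int);print(u,v)
a=cv2.resize(im[v-50:v+50,u-66:u+67],(798,600),interpolation=cv2.INTER_CUBIC)
cv2.imwrite('pics/s3.png',cv2.convertScaleAbs(a,alpha=1.6))
E
```

```text
[0.4434 0.0189 0.0211] [-0.27  0.06 -0.53] 0.46604354229746986
196 193
```

View pics/s3.png

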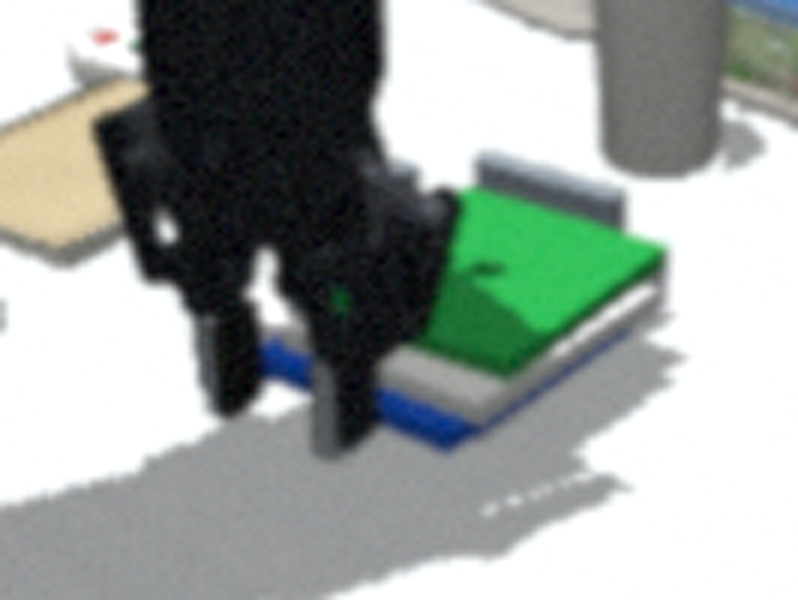

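Now the fingers stand in front of the stack, with the right tip at (320–340,458) and the left tip at (230,415). I'll work out the tip height.

```bash
python3 - <<'E'
from h import *
c=ctrl.calibration('scene');s=ctrl.get_state();p0=s['eef_pos'];M=R.from_quat(s['tcp_rot']).as_matrix()
for y in(-.0345,-.02,.02,.0345):
  for dz in(-11,11):
    for over in(-.01,0,.01,.025):
      u,v=proj(c,p0+M@np.array([over,y,dz/1000.]))
      print(y,dz,over,round((u-130)*6),round((v-143)*6))
E
```

```text
-0.0345 -11 -0.01 346 472
-0.0345 -11 0 348 498
-0.0345 -11 0.01 349 524
-0.0345 -11 0.025 351 562
-0.0345 11 -0.01 389 442
-0.0345 11 0 391 468
-0.0345 11 0.01 392 493
-0.0345 11 0.025 394 531
-0.02 -11 -0.01 311 458
-0.02 -11 0 313 484
-0.02 -11 0.01 315 510
-0.02 -11 0.025 317 548
-0.02 11 -0.01 355 429
-0.02 11 0 357 455
-0.02 11 0.01 358 480
-0.02 11 0.025 360 517
0.02 -11 -0.01 219 422
0.02 -11 0 221 447
0.02 -11 0.01 223 473
0.02 -11 0.025 227 510
0.02 11 -0.01 264 394
0.02 11 0 265 419
0.02 11 0.01 267 444
0.02 11 0.025 270 481
0.0345 -11 -0.01 187 409
0.0345 -11 0 189 434
0.0345 -11 0.01 191 459
0.0345 -11 0.025 195 497
0.0345 11 -0.01 231 381
0.0345 11 0 233 407
0.0345 11 0.01 235 431
0.0345 11 0.025 238 468
```

Emit:
play_rows([
  {"delta_pos":[0,0,-0.004],"delta_rot":[0,0,0],"claw":40},
  {"delta_pos":[0,0,-0.008],"delta_rot":[0,0,0],"claw":40},
  {"delta_pos":[0,0,-0.012],"delta_rot":[0,0,0],"claw":40},
  {"delta_pos":[0.003,0.0006,-0.013],"delta_rot":[0,0,0],"claw":40},
  {"delta_pos":[0.006,0.0012,-0.013],"delta_rot":[0,0,0],"claw":40},
  {"delta_pos":[0.009,0.0018,-0.013],"delta_rot":[0,0,0],"claw":40},
  {"delta_pos":[0.0105,0.0021,-0.013],"delta_rot":[0,0,0],"claw":40},
  {"delta_pos":[0.012,0.0025,-0.013],"delta_rot":[0,0,0],"claw":40},
  {"delta_pos":[0.0135,0.0028,-0.013],"delta_rot":[0,0,0],"claw":40},
  {"delta_pos":[0.015,0.0031,-0.013],"delta_rot":[0,0,0],"claw":40},
  {"delta_pos":[0.0165,0.0034,-0.013],"delta_rot":[0,0,0],"claw":40},
])

```text
time: 7.52
eef_pos: [0.4596, 0.0224, 0.0079]
tcp_rot: [-0.072, 0.706, 0.072, 0.701]
contact_force: [-0.8, -1.0, -0.1]
opening: 0.469
```

Emit:
play_rows([
  {"delta_pos":[0.0015,0.0003,0],"delta_rot":[0,0,0],"claw":40},
  {"delta_pos":[0.003,0.0006,0],"delta_rot":[0,0,0],"claw":40},
  {"delta_pos":[0.0045,0.0009,0],"delta_rot":[0,0,0],"claw":40},
  {"delta_pos":[0.006,0.0012,0],"delta_rot":[0,0,0],"claw":40},
  {"delta_pos":[0.0075,0.0015,0],"delta_rot":[0,0,0],"claw":40},
  {"delta_pos":[0.009,0.0018,0],"delta_rot":[0,0,0],"claw":40},
  {"delta_pos":[0.0105,0.0021,0],"delta_rot":[0,0,0],"claw":40},
  {"delta_pos":[0.012,0.0025,0],"delta_rot":[0,0,0],"claw":40},
  {"delta_pos":[0.0135,0.0028,0],"delta_rot":[0,0,0],"claw":40},
])

```text
time: 8.27
eef_pos: [0.4732, 0.0252, 0.0078]
tcp_rot: [-0.072, 0.706, 0.072, 0.701]
contact_force: [-1.8, 0.8, 1.1]
opening: 0.465
```

Emit:
play_rows([
  {"delta_pos":[0.0008,0.0002,0],"delta_rot":[0,0,0],"claw":40},
  {"delta_pos":[0.0016,0.0003,0],"delta_rot":[0,0,0],"claw":40},
  {"delta_pos":[0.0024,0.0005,0],"delta_rot":[0,0,0],"claw":40},
  {"delta_pos":[0.0032,0.0006,0],"delta_rot":[0,0,0],"claw":40},
])

```text
time: 8.6
eef_pos: [0.4764, 0.0259, 0.0078]
tcp_rot: [-0.072, 0.706, 0.072, 0.701]
contact_force: [-1.1, 0.5, 1.3]
opening: 0.47
```

Emit:
play_rows([
  {"delta_pos":[0.0008,0.0002,0],"delta_rot":[0,0,0],"claw":40},
  {"delta_pos":[0.0016,0.0003,0],"delta_rot":[0,0,0],"claw":40},
  {"delta_pos":[0.0024,0.0005,0],"delta_rot":[0,0,0],"claw":40},
  {"delta_pos":[0.0032,0.0006,0],"delta_rot":[0,0,0],"claw":40},
])

```text
time: 8.93
eef_pos: [0.4796, 0.0265, 0.0078]
tcp_rot: [-0.072, 0.706, 0.072, 0.701]
contact_force: [-0.3, -1.1, 0.0]
opening: 0.462
```

Emit:
play_rows([
  {"delta_pos":[0.0008,0.0002,0],"delta_rot":[0,0,0],"claw":40},
  {"delta_pos":[0.0016,0.0003,0],"delta_rot":[0,0,0],"claw":40},
])

```text
time: 9.1
eef_pos: [0.4809, 0.0268, 0.0077]
tcp_rot: [-0.072, 0.707, 0.072, 0.7]
contact_force: [-2.5, -1.0, 1.8]
opening: 0.469
```

Emit:
play_rows([
  {"delta_pos":[0.0007,0.0001,0],"delta_rot":[0,0,0],"claw":40},
  {"delta_pos":[0.0012,0.0002,0],"delta_rot":[0,0,0],"claw":40},
])

```text
time: 9.27
eef_pos: [0.4808, 0.0269, 0.0073]
tcp_rot: [-0.072, 0.708, 0.073, 0.699]
contact_force: [-5.3, -1.3, 2.5]
opening: 0.47
```

Emit:
play_rows([
  {"delta_pos":[0.001,0.0002,0],"delta_rot":[0,0,0],"claw":40},
  {"delta_pos":[0.002,0.0004,0],"delta_rot":[0,0,0],"claw":40},
])

```text
time: 9.43
eef_pos: [0.4806, 0.0272, 0.0066]
tcp_rot: [-0.072, 0.71, 0.073, 0.697]
contact_force: [-9.6, -3.3, 4.0]
opening: 0.468
```

Emit:
play_rows([
  {"delta_pos":[0.0015,0.0003,0],"delta_rot":[0,0,0],"claw":40},
  {"delta_pos":[0.003,0.0006,0],"delta_rot":[0,0,0],"claw":40},
])

```text
time: 9.6
eef_pos: [0.4802, 0.0277, 0.0057]
tcp_rot: [-0.073, 0.713, 0.074, 0.693]
contact_force: [-12.4, -4.5, 6.3]
opening: 0.475
```

Emit:
play_rows([
  {"delta_pos":[-0.005,-0.001,0.002],"delta_rot":[0,0,0],"claw":40},
  {"delta_pos":[-0.02,-0.004,0.002],"delta_rot":[0,0,0],"claw":40},
  {"delta_pos":[-0.02,-0.004,0.04],"delta_rot":[0,0,0],"claw":40},
  {"delta_pos":[-0.02,-0.004,0.08],"delta_rot":[0,0,0],"claw":40},
  {"delta_pos":[-0.02,-0.004,0.1],"delta_rot":[0,0,0],"claw":40},
])

```text
time: 10.02
eef_pos: [0.4631, 0.0235, 0.1101]
tcp_rot: [-0.073, 0.71, 0.073, 0.697]
contact_force: [1.9, 0.2, 1.5]
opening: 0.466
```

```bash
cat > rot.py <<'E'
from h import *
import sys
# rotation vector (normalised) to tool-down with given yaw of tool z; delta to xyz
yaw=float(sys.argv[1]);tgt=np.array(list(map(float,sys.argv[2:5])))
s=ctrl.get_state();M=R.from_quat(s['tcp_rot'])
z=np.array([np.cos(yaw),np.sin(yaw),0]);x=np.array([0,0,-1.]);D=np.c_[x,np.cross(z,x),z]
print('pos',s['eef_pos'].round(4),'dpos',(tgt-s['eef_pos']).round(4),'drot',((R.from_matrix(D)*M.inv()).as_rotvec()/np.pi).round(4),s['contact_force'].round(1),s['qpos'].round(2),s['time'])
E
python3 rot.py -1.3658 .5597 -.0443 .1
```

```text
pos [0.4631 0.0235 0.1101] dpos [ 0.0966 -0.0678 -0.0101] drot [-0.0042 -0.0053 -0.5008] [1.9 0.2 1.5] [-0.17 -0.05  2.16 -0.01  1.04 -1.94] 10.0167
```

Emit:
play_rows([
  {"delta_pos":[0.02,-0.02,0],"delta_rot":[-0.0042,-0.0053,-0.5008],"claw":40},
  {"delta_pos":[0.04,-0.04,0],"delta_rot":[-0.0042,-0.0053,-0.5008],"claw":40},
  {"delta_pos":[0.06,-0.06,0],"delta_rot":[-0.0042,-0.0053,-0.5008],"claw":40},
  {"delta_pos":[0.0966,-0.068,0],"delta_rot":[-0.0042,-0.0053,-0.5008],"claw":40},
  {"delta_pos":[0.0966,-0.068,0],"delta_rot":[-0.0042,-0.0053,-0.5008],"claw":40},
  {"delta_pos":[0.0966,-0.068,0],"delta_rot":[-0.0042,-0.0053,-0.5008],"claw":40},
  {"delta_pos":[0.0966,-0.068,0],"delta_rot":[-0.0042,-0.0053,-0.5008],"claw":40},
  {"delta_pos":[0.0966,-0.068,0],"delta_rot":[-0.0042,-0.0053,-0.5008],"claw":40},
  {"delta_pos":[0.0966,-0.068,0],"delta_rot":[-0.0042,-0.0053,-0.5008],"claw":40},
  {"delta_pos":[0.0966,-0.068,0],"delta_rot":[-0.0042,-0.0053,-0.5008],"claw":40},
  {"delta_pos":[0.0966,-0.068,0],"delta_rot":[-0.0042,-0.0053,-0.5008],"claw":40},
  {"delta_pos":[0.0966,-0.068,0],"delta_rot":[-0.0042,-0.0053,-0.5008],"claw":40},
  {"delta_pos":[0.0966,-0.068,0],"delta_rot":[-0.0042,-0.0053,-0.5008],"claw":40},
  {"delta_pos":[0.0966,-0.068,0],"delta_rot":[-0.0042,-0.0053,-0.5008],"claw":40},
])

```text
time: 11.18
eef_pos: [0.5606, -0.0445, 0.1106]
tcp_rot: [0.447, 0.547, -0.446, 0.549]
contact_force: [-0.3, -0.2, 0.7]
opening: 0.469
```

```bash
python3 rot.py -1.3658 .5597 -.0443 .008; python3 - <<'E'
from h import *
c=ctrl.calibration('wrist');im=ctrl.read_camera('wrist')
cv2.imwrite('pics/w3.png',cv2.convertScaleAbs(cv2.resize(im,(800,600),interpolation=cv2.INTER_CUBIC),alpha=1.5))
import pickle;pickle.dump((ctrl.get_state(),c,im),open('w3.pkl','wb'))
E
```

```text
pos [ 0.5606 -0.0445  0.1106] dpos [-0.0009  0.0002 -0.1026] drot [0.0001 0.001  0.0005] [-0.3 -0.2  0.7] [-0.26  0.16  1.95  0.    1.03 -0.46] 11.1833
```

View pics/w3.png

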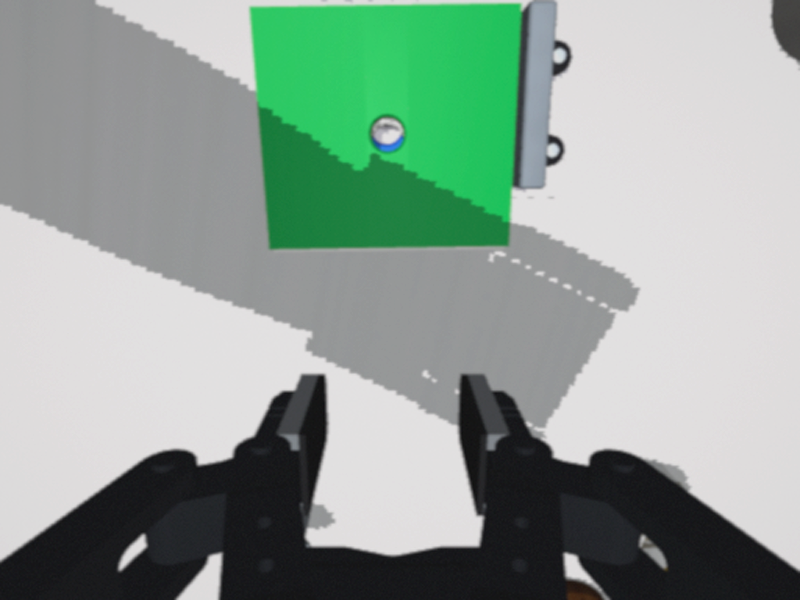

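The stack is flush with the far fence on the right. The hole is at (387,133) and the -y edge at row 247.

```bash
python3 - <<'E'
from h import *
import pickle
s,c,im=pickle.load(open('w3.pkl','rb'))
B=np.array([.541,.0458]);ex=np.array([.979,.2036]);ey=np.array([-.2036,.979])
for n,u,v,z in[('hole',387,133,.049),('g-y L',271,248,.049),('g-y R',509,245,.049),('g+xfar',521,10,.049),('w edge',390,251,.041),('fence top near end',522,186,.061),('fence top inner far',530,5,.061),('fence bot',515,186,.025)]:
    p=at(c,u*.64,v*.64,z);r=p[:2]-B;print(n,p.round(4),(r@ex).round(4),(r@ey).round(4))
t=s['eef_pos'][:2]-B;print('tcp',(t@ex).round(4),(t@ey).round(4))
E
```

```text
hole [0.5422 0.0338 0.049 ] -0.0013 -0.012
g-y L [ 0.5038 -0.0207  0.049 ] -0.0499 -0.0575
g-y R [6.009e-01 6.000e-04 4.900e-02] 0.0495 -0.0564
g+xfar [0.582 0.086 0.049] 0.0483 0.031
w edge [ 0.5531 -0.0133  0.041 ] -0.0002 -0.0604
fence top near end [0.5966 0.025  0.061 ] 0.0502 -0.0317
fence top inner far [0.5826 0.0847 0.061 ] 0.0486 0.0297
fence bot [0.6028 0.0241 0.025 ] 0.0561 -0.0338
tcp 0.0006 -0.0924
```

Emit:
play_rows([
  {"delta_pos":[0,0,-0.035],"delta_rot":[0,0.001,0],"claw":40},
  {"delta_pos":[0,0,-0.065],"delta_rot":[0,0.001,0],"claw":40},
  {"delta_pos":[0,0,-0.09],"delta_rot":[0,0.001,0],"claw":40},
  {"delta_pos":[-0.0005,0,-0.1025],"delta_rot":[0,0.001,0],"claw":40},
  {"delta_pos":[-0.001,0.003,-0.1025],"delta_rot":[0,0.001,0],"claw":40},
  {"delta_pos":[-0.0015,0.007,-0.1025],"delta_rot":[0,0.001,0],"claw":40},
  {"delta_pos":[-0.002,0.01,-0.1025],"delta_rot":[0,0.001,0],"claw":40},
  {"delta_pos":[-0.003,0.014,-0.1025],"delta_rot":[0,0.001,0],"claw":40},
  {"delta_pos":[-0.0034,0.016,-0.1025],"delta_rot":[0,0.001,0],"claw":40},
])

```text
time: 11.98
eef_pos: [0.5583, -0.0281, 0.0098]
tcp_rot: [0.446, 0.548, -0.445, 0.55]
contact_force: [-0.3, 0.2, -0.7]
opening: 0.471
```

```bash
python3 rot.py -1.3658 .5525 -.0090 .008
```

```text
pos [ 0.5583 -0.0281  0.0098] dpos [-0.0058  0.0191 -0.0018] drot [ 0.0002  0.0009 -0.0007] [-0.3  0.2 -0.7] [-0.23  0.31  1.99 -0.    0.84 -0.44] 11.9833
```

Emit:
play_rows([
  {"delta_pos":[-0.0003,0.0015,-0.001],"delta_rot":[0,0.0009,-0.0007],"claw":40},
  {"delta_pos":[-0.0006,0.003,-0.002],"delta_rot":[0,0.0009,-0.0007],"claw":40},
  {"delta_pos":[-0.0009,0.0045,-0.002],"delta_rot":[0,0.0009,-0.0007],"claw":40},
  {"delta_pos":[-0.0012,0.006,-0.002],"delta_rot":[0,0.0009,-0.0007],"claw":40},
  {"delta_pos":[-0.0016,0.0075,-0.002],"delta_rot":[0,0.0009,-0.0007],"claw":40},
  {"delta_pos":[-0.0019,0.009,-0.002],"delta_rot":[0,0.0009,-0.0007],"claw":40},
  {"delta_pos":[-0.0022,0.0105,-0.002],"delta_rot":[0,0.0009,-0.0007],"claw":40},
  {"delta_pos":[-0.0025,0.012,-0.002],"delta_rot":[0,0.0009,-0.0007],"claw":40},
  {"delta_pos":[-0.0028,0.0135,-0.002],"delta_rot":[0,0.0009,-0.0007],"claw":40},
])

```text
time: 12.73
eef_pos: [0.5554, -0.0146, 0.0077]
tcp_rot: [0.446, 0.548, -0.446, 0.549]
contact_force: [-0.8, -0.7, 0.1]
opening: 0.468
```

Emit:
play_rows([
  {"delta_pos":[-0.0002,0.0008,0],"delta_rot":[0,0,0],"claw":40},
  {"delta_pos":[-0.0003,0.0016,0],"delta_rot":[0,0,0],"claw":40},
  {"delta_pos":[-0.0005,0.0024,0],"delta_rot":[0,0,0],"claw":40},
])

```text
time: 12.98
eef_pos: [0.5549, -0.0121, 0.0078]
tcp_rot: [0.446, 0.548, -0.446, 0.549]
contact_force: [-0.1, -0.9, 1.1]
opening: 0.469
```

Emit:
play_rows([
  {"delta_pos":[-0.0002,0.0008,0],"delta_rot":[0,0,0],"claw":40},
  {"delta_pos":[-0.0003,0.0016,0],"delta_rot":[0,0,0],"claw":40},
])

```text
time: 13.15
eef_pos: [0.5546, -0.0106, 0.0078]
tcp_rot: [0.446, 0.548, -0.446, 0.549]
contact_force: [0.4, -2.5, 0.2]
opening: 0.465
```

Emit:
play_rows([
  {"delta_pos":[-0.0002,0.0008,0],"delta_rot":[0,0,0],"claw":40},
  {"delta_pos":[-0.0003,0.0014,0],"delta_rot":[0,0,0],"claw":40},
])

```text
time: 13.32
eef_pos: [0.555, -0.0105, 0.008]
tcp_rot: [0.445, 0.548, -0.446, 0.55]
contact_force: [1.1, -7.6, -0.9]
opening: 0.465
```

Emit:
play_rows([
  {"delta_pos":[-0.0003,0.0015,0],"delta_rot":[0,0,0],"claw":40},
  {"delta_pos":[-0.0006,0.003,0],"delta_rot":[0,0,0],"claw":40},
])

```text
time: 13.48
eef_pos: [0.5551, -0.0104, 0.0082]
tcp_rot: [0.442, 0.547, -0.447, 0.553]
contact_force: [0.5, -15.3, -2.4]
opening: 0.472
```

```bash
python3 rot.py -1.3658 .555 -.0105 .008; python3 rot.py 0.205 .4596 .0224 .11
```

```text
pos [ 0.5551 -0.0104  0.0082] dpos [-0.0001 -0.0001 -0.0002] drot [ 0.0034  0.0011 -0.002 ] [  0.5 -15.3  -2.4] [-0.2   0.3   2.   -0.01  0.83 -0.4 ] 13.4833
pos [ 0.5551 -0.0104  0.0082] dpos [-0.0955  0.0328  0.1018] drot [0.0018 0.0035 0.498 ] [  0.5 -15.3  -2.4] [-0.2   0.3   2.   -0.01  0.83 -0.4 ] 13.4833
```

Emit:
play_rows([
  {"delta_pos":[0.001,-0.006,0],"delta_rot":[0.0034,0.0011,-0.002],"claw":40},
  {"delta_pos":[0.005,-0.025,0],"delta_rot":[0.0034,0.0011,-0.002],"claw":40},
  {"delta_pos":[0.0055,-0.034,0.035],"delta_rot":[0.0034,0.0011,-0.002],"claw":40},
  {"delta_pos":[0.0055,-0.034,0.07],"delta_rot":[0.0034,0.0011,-0.002],"claw":40},
  {"delta_pos":[0.0055,-0.034,0.102],"delta_rot":[0.0034,0.0011,-0.002],"claw":40},
  {"delta_pos":[0.0055,-0.034,0.102],"delta_rot":[0.0034,0.0011,-0.002],"claw":40},
])

```text
time: 13.98
eef_pos: [0.5655, -0.0455, 0.1181]
tcp_rot: [0.449, 0.544, -0.444, 0.552]
contact_force: [1.7, -0.7, 0.7]
opening: 0.471
```

```bash
python3 - <<'E'
from h import *
import pickle
s=ctrl.get_state();c=ctrl.calibration('wrist');im=ctrl.read_camera('wrist')
pickle.dump((s,c,im),open('w4.pkl','wb'));print(s['eef_pos'].round(4),s['contact_force'].round(1))
B=np.array([.541,.0458]);ex=np.array([.979,.2036]);ey=np.array([-.2036,.979])
hsv=cv2.cvtColor(im,cv2.COLOR_BGR2HSV);g=((abs(hsv[...,0].astype(int)-65)<15)&(hsv[...,1]>120)).astype(np.uint8)
cs,h=cv2.findContours(g,cv2.RETR_CCOMP,cv2.CHAIN_APPROX_NONE)
for k,cc in enumerate(cs):
    a=cv2.contourArea(cc)
    if a>60:
        if h[0,k,3]>=0:
            e=cv2.fitEllipse(cc);m=e[0];p=at(c,*m,.049);r=p[:2]-B;print('hole',e,p.round(4),(r@ex).round(4),(r@ey).round(4))
        else:
            for q in cv2.approxPolyDP(cc,6,True)[:,0]:
                p=at(c,*q,.049);r=p[:2]-B;print('c',q,(r@ex).round(4),(r@ey).round(4))
cr=im[0:200,130:400];cv2.imwrite('pics/w4.png',cv2.convertScaleAbs(cv2.resize(cr,(800,592),interpolation=cv2.INTER_CUBIC),alpha=1.5))
E
python3 rot.py 0.205 .45 .02 .15
```

```text
[ 0.5655 -0.0455  0.1181] [ 1.7 -0.7  0.7]
c [154   0] -0.0512 0.0337
c [166 136] -0.0502 -0.0459
c [315 134] 0.0484 -0.0448
c [321   0] 0.0476 0.0339
hole ((239.1734161376953, 63.94173812866211), (20.574249267578125, 22.229690551757812), 173.637451171875) [0.54   0.0441 0.049 ] -0.0013 -0.0015
pos [ 0.5638 -0.045   0.115 ] dpos [-0.1138  0.065   0.035 ] drot [-0.002   0.0025  0.5003] [-0.8  0.3 -0.3] [-0.26  0.16  1.94  0.    1.03 -0.46] 14.0333
```

View pics/w4.png

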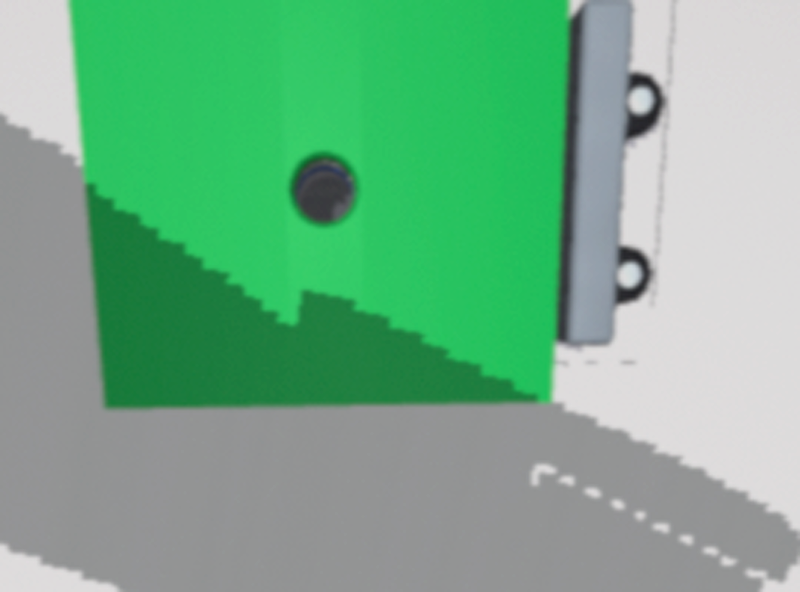

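The view shows the three holes lined up over the dark bushing. Camera puts the hole at (0.540,0.044) and feel puts it at (0.5396,0.0435). Next, the pin.

Emit:
play_rows([
  {"delta_pos":[0,-0.02,0.03],"delta_rot":[0,0,0],"claw":45},
  {"delta_pos":[0,-0.05,0.045],"delta_rot":[0,0,0],"claw":45},
  {"delta_pos":[-0.002,-0.09,0.045],"delta_rot":[0,0,0],"claw":45},
  {"delta_pos":[-0.004,-0.13,0.045],"delta_rot":[0,0,0],"claw":45},
  {"delta_pos":[-0.004,-0.17,0.045],"delta_rot":[0,0,0],"claw":45},
  {"delta_pos":[-0.004,-0.21,0.045],"delta_rot":[0,0,0],"claw":45},
  {"delta_pos":[-0.004,-0.25,0.045],"delta_rot":[0,0,0],"claw":45},
  {"delta_pos":[-0.004,-0.28,0.045],"delta_rot":[0,0,0],"claw":45},
  {"delta_pos":[-0.004,-0.3,0.045],"delta_rot":[0,0,0],"claw":45},
  {"delta_pos":[-0.004,-0.3,0.045],"delta_rot":[0,0,0],"claw":45},
  {"delta_pos":[-0.004,-0.3,0.045],"delta_rot":[0,0,0],"claw":45},
])

```text
time: 14.95
eef_pos: [0.5589, -0.3451, 0.1579]
tcp_rot: [0.449, 0.546, -0.445, 0.549]
contact_force: [0.2, 0.0, -0.6]
opening: 0.529
```

```bash
python3 - <<'E'
from h import *
import pickle
s=ctrl.get_state();c=ctrl.calibration('wrist');im=ctrl.read_camera('wrist')
pickle.dump((s,c,im),open('w5.pkl','wb'));print(s['time'],s['eef_pos'].round(4),s['contact_force'].round(1),s['qpos'].round(2),proj(c,[.547,-.27,.087]))
u,v=proj(c,[.547,-.27,.07]).astype(int);v0=max(v-75,0);u0=max(u-100,0);print(u0,v0)
cv2.imwrite('pics/w5.png',cv2.convertScaleAbs(cv2.resize(im[v0:v0+150,u0:u0+200],(800,600),interpolation=cv2.INTER_CUBIC),alpha=1.6))
E
```

```text
14.95 [ 0.5589 -0.3451  0.1579] [ 0.2  0.  -0.6] [-0.71  0.3   1.68  0.01  1.15 -0.91] [255.95393317  93.12406452]
155 18
```

View pics/w5.png

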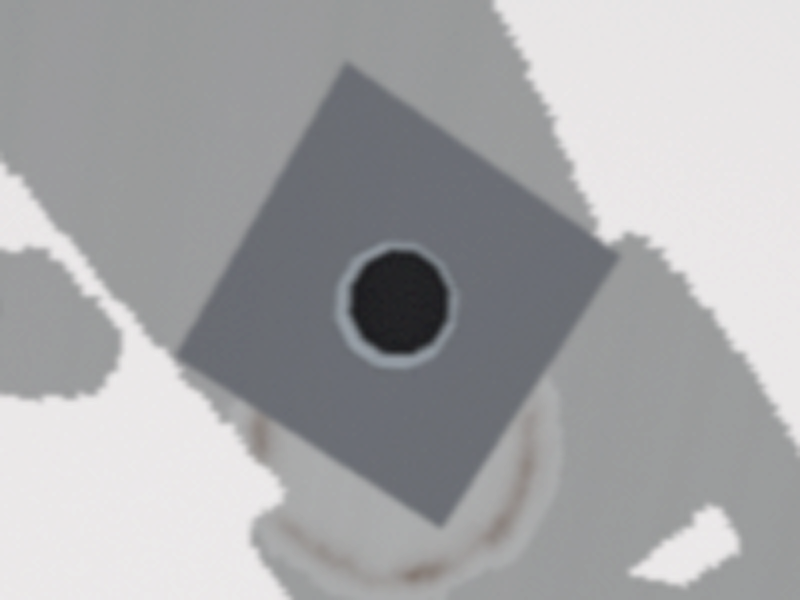

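The crop shows the top of the pin's grip at (400,302) and its collar centre at (397,305).

```bash
python3 - <<'E'
from h import *
import pickle
s,c,im=pickle.load(open('w5.pkl','rb'))
for n,x,y,z in[('top',400,302,.087),('collar',397,305,.049),('h1',347,62,.045),('h2',620,257,.045),('h3',440,527,.045),('h4',176,355,.045)]:print(n,at(c,155+x/4,18+y/4,z).round(4))
E
python3 rot.py -1.3658 .547 -.27 .11
```

```text
top [ 0.5464 -0.2704  0.087 ]
collar [ 0.5466 -0.2703  0.049 ]
h1 [ 0.5291 -0.2305  0.045 ]
h2 [ 0.5865 -0.2532  0.045 ]
h3 [ 0.5638 -0.3103  0.045 ]
h4 [ 0.5066 -0.2879  0.045 ]
pos [ 0.5592 -0.344   0.1582] dpos [-0.0122  0.074  -0.0482] drot [-0.0006  0.0022  0.0005] [-0.2  0.6  0.3] [-0.71  0.3   1.68  0.01  1.15 -0.91] 15.0
```

Emit:
play_rows([
  {"delta_pos":[-0.006,0.035,0],"delta_rot":[-0.0006,0.0022,0.0005],"claw":45},
  {"delta_pos":[-0.0127,0.0737,-0.01],"delta_rot":[-0.0006,0.0022,0.0005],"claw":45},
  {"delta_pos":[-0.0127,0.0737,-0.03],"delta_rot":[-0.0006,0.0022,0.0005],"claw":45},
  {"delta_pos":[-0.0127,0.0737,-0.048],"delta_rot":[-0.0006,0.0022,0.0005],"claw":45},
  {"delta_pos":[-0.0127,0.0737,-0.048],"delta_rot":[-0.0006,0.0022,0.0005],"claw":45},
  {"delta_pos":[-0.0127,0.0737,-0.048],"delta_rot":[-0.0006,0.0022,0.0005],"claw":45},
])

```text
time: 15.5
eef_pos: [0.5457, -0.268, 0.1088]
tcp_rot: [0.446, 0.55, -0.446, 0.548]
contact_force: [0.6, -0.2, -0.2]
opening: 0.527
```

```bash
python3 rot.py -1.3658 .5465 -.2703 .049
```

```text
pos [ 0.5457 -0.268   0.1088] dpos [ 0.0008 -0.0023 -0.0598] drot [-0.0008 -0.0009 -0.0006] [ 0.6 -0.2 -0.2] [-0.62  0.26  1.83  0.    1.05 -0.83] 15.5
```

Emit:
play_rows([
  {"delta_pos":[0.0008,-0.0023,0],"delta_rot":[-0.0008,-0.0009,-0.0006],"claw":45},
  {"delta_pos":[0.0008,-0.0023,-0.02],"delta_rot":[-0.0008,-0.0009,-0.0006],"claw":45},
  {"delta_pos":[0.0008,-0.0023,-0.035],"delta_rot":[-0.0008,-0.0009,-0.0006],"claw":45},
  {"delta_pos":[0.0008,-0.0023,-0.05],"delta_rot":[-0.0008,-0.0009,-0.0006],"claw":45},
  {"delta_pos":[0.0008,-0.0023,-0.058],"delta_rot":[-0.0008,-0.0009,-0.0006],"claw":45},
  {"delta_pos":[0.0008,-0.0023,-0.0595],"delta_rot":[-0.0008,-0.0009,-0.0006],"claw":45},
  {"delta_pos":[0.0008,-0.0023,-0.0595],"delta_rot":[-0.0008,-0.0009,-0.0006],"claw":45},
])

```text
time: 16.08
eef_pos: [0.5468, -0.2706, 0.0497]
tcp_rot: [0.446, 0.548, -0.446, 0.549]
contact_force: [0.3, -0.3, -0.7]
opening: 0.524
```

```bash
python3 rot.py -1.3658 .5465 -.2703 .049
```

```text
pos [ 0.5468 -0.2706  0.0497] dpos [-0.0003  0.0003 -0.0007] drot [0.     0.0001 0.0001] [ 0.3 -0.3 -0.7] [-0.63  0.34  1.85  0.    0.95 -0.83] 16.0833
```

Close on the grip at moderate force.

Emit:
play_rows([
  {"delta_pos":[0,0,0],"delta_rot":[0,0,0],"claw":30},
  {"delta_pos":[0,0,0],"delta_rot":[0,0,0],"claw":20},
  {"delta_pos":[0,0,0],"delta_rot":[0,0,0],"claw":10},
  {"delta_pos":[0,0,0],"delta_rot":[0,0,0],"claw":5},
  {"delta_pos":[0,0,0],"delta_rot":[0,0,0],"claw":5},
  {"delta_pos":[0,0,0],"delta_rot":[0,0,0],"claw":5},
  {"delta_pos":[0,0,0],"delta_rot":[0,0,0],"claw":5},
], newtons=40)

```text
time: 16.67
eef_pos: [0.5477, -0.2713, 0.0513]
tcp_rot: [0.446, 0.547, -0.446, 0.55]
contact_force: [-0.5, -0.4, 5.6]
opening: 0.181
```

Emit:
play_rows([
  {"delta_pos":[0,0,0.005],"delta_rot":[0,0,0],"claw":5},
  {"delta_pos":[0,0,0.012],"delta_rot":[0,0,0],"claw":5},
  {"delta_pos":[0,0,0.02],"delta_rot":[0,0,0],"claw":5},
  {"delta_pos":[0,0,0.03],"delta_rot":[0,0,0],"claw":5},
  {"delta_pos":[0,0,0.04],"delta_rot":[0,0,0],"claw":5},
  {"delta_pos":[0,0,0.055],"delta_rot":[0,0,0],"claw":5},
  {"delta_pos":[0,0,0.07],"delta_rot":[0,0,0],"claw":5},
  {"delta_pos":[0,0,0.07],"delta_rot":[0,0,0],"claw":5},
])

```text
time: 17.33
eef_pos: [0.5498, -0.2727, 0.126]
tcp_rot: [0.447, 0.545, -0.446, 0.552]
contact_force: [0.9, -1.2, -0.1]
opening: 0.186
```

```bash
python3 rot.py -1.3658 .5398 .0438 .12; python3 -c "
from plant import ctrl;print(ctrl.get_state()['opening'])"
```

```text
pos [ 0.5498 -0.2727  0.126 ] dpos [-0.01    0.3165 -0.006 ] drot [0.0019 0.0028 0.0001] [ 0.9 -1.2 -0.1] [-0.63  0.24  1.82  0.    1.07 -0.83] 17.3333
0.18589256617467523
```

Emit:
play_rows([
  {"delta_pos":[-0.002,0.015,0.025],"delta_rot":[0.0019,0.0028,0],"claw":5},
  {"delta_pos":[-0.004,0.045,0.025],"delta_rot":[0.0019,0.0028,0],"claw":5},
  {"delta_pos":[-0.006,0.08,0.025],"delta_rot":[0.0019,0.0028,0],"claw":5},
  {"delta_pos":[-0.008,0.12,0.025],"delta_rot":[0.0019,0.0028,0],"claw":5},
  {"delta_pos":[-0.01,0.16,0.025],"delta_rot":[0.0019,0.0028,0],"claw":5},
  {"delta_pos":[-0.01,0.2,0.025],"delta_rot":[0.0019,0.0028,0],"claw":5},
  {"delta_pos":[-0.01,0.24,0.025],"delta_rot":[0.0019,0.0028,0],"claw":5},
  {"delta_pos":[-0.01,0.275,0.02],"delta_rot":[0.0019,0.0028,0],"claw":5},
  {"delta_pos":[-0.01,0.3,0.01],"delta_rot":[0.0019,0.0028,0],"claw":5},
  {"delta_pos":[-0.01,0.312,0.0],"delta_rot":[0.0019,0.0028,0],"claw":5},
  {"delta_pos":[-0.01,0.3165,-0.006],"delta_rot":[0.0019,0.0028,0],"claw":5},
  {"delta_pos":[-0.01,0.3165,-0.006],"delta_rot":[0.0019,0.0028,0],"claw":5},
  {"delta_pos":[-0.01,0.3165,-0.006],"delta_rot":[0.0019,0.0028,0],"claw":5},
])

```text
time: 18.42
eef_pos: [0.5396, 0.0429, 0.1193]
tcp_rot: [0.446, 0.549, -0.447, 0.548]
contact_force: [-0.3, 0.6, -1.2]
opening: 0.181
```

```bash
python3 rot.py -1.3658 .5398 .0438 .104; python3 - <<'E'
from h import *
s=ctrl.get_state();c=ctrl.calibration('wrist');im=ctrl.read_camera('wrist')
print(s['opening'],proj(c,[.5398,.0438,.049]),proj(c,s['eef_pos']+[0,0,-.044]),proj(c,s['eef_pos']+[0,0,-.006]))
import pickle;pickle.dump((s,c,im),open('w6.pkl','wb'))
cr=im[120:290,150:350]
cv2.imwrite('pics/w6.png',cv2.convertScaleAbs(cv2.resize(cr,(706,600),interpolation=cv2.INTER_CUBIC),alpha=1.8))
E
```

```text
pos [0.5396 0.0429 0.1193] dpos [ 0.0002  0.0009 -0.0153] drot [ 0.0002 -0.0005  0.0002] [-0.3  0.6 -1.2] [-0.11  0.11  1.99 -0.    1.05 -0.31] 18.4167
0.18075799641919493 [252.15070682 204.11798015] [251.57635468 218.1953048 ] [251.60623479 243.71958535]
```

Emit:
play_rows([
  {"delta_pos":[0.0002,0.0009,-0.006],"delta_rot":[0,-0.0005,0],"claw":5},
  {"delta_pos":[0.0002,0.0009,-0.014],"delta_rot":[0,-0.0005,0],"claw":5},
  {"delta_pos":[0.0002,0.0009,-0.02],"delta_rot":[0,-0.0005,0],"claw":5},
  {"delta_pos":[0.0002,0.0009,-0.022],"delta_rot":[0,-0.0005,0],"claw":5},
  {"delta_pos":[0.0002,0.0009,-0.022],"delta_rot":[0,-0.0005,0],"claw":5},
])

```text
time: 18.88
eef_pos: [0.5394, 0.0431, 0.0967]
tcp_rot: [0.446, 0.548, -0.447, 0.548]
contact_force: [-0.6, -0.6, -0.7]
opening: 0.184
```

Emit:
play_rows([
  {"delta_pos":[0,0,-0.001],"delta_rot":[0,0,0],"claw":5},
  {"delta_pos":[0,0,-0.002],"delta_rot":[0,0,0],"claw":5},
  {"delta_pos":[0,0,-0.003],"delta_rot":[0,0,0],"claw":5},
  {"delta_pos":[0,0,-0.004],"delta_rot":[0,0,0],"claw":5},
  {"delta_pos":[0,0,-0.005],"delta_rot":[0,0,0],"claw":5},
])

```text
time: 19.3
eef_pos: [0.5396, 0.0432, 0.0918]
tcp_rot: [0.447, 0.548, -0.447, 0.548]
contact_force: [-0.8, -0.3, -0.4]
opening: 0.182
```

Emit:
play_rows([
  {"delta_pos":[0,0,-0.0008],"delta_rot":[0,0,0],"claw":5},
  {"delta_pos":[0,0,-0.0016],"delta_rot":[0,0,0],"claw":5},
  {"delta_pos":[0,0,-0.0024],"delta_rot":[0,0,0],"claw":5},
])

```text
time: 19.55
eef_pos: [0.5397, 0.0432, 0.0894]
tcp_rot: [0.447, 0.548, -0.447, 0.548]
contact_force: [-0.7, -0.4, -1.3]
opening: 0.184
```

Emit:
play_rows([
  {"delta_pos":[0,0.0003,-0.001],"delta_rot":[0,0,0],"claw":5},
  {"delta_pos":[0,0.0003,-0.002],"delta_rot":[0,0,0],"claw":5},
  {"delta_pos":[0,0.0003,-0.003],"delta_rot":[0,0,0],"claw":5},
  {"delta_pos":[0,0.0003,-0.004],"delta_rot":[0,0,0],"claw":5},
])

```text
time: 19.88
eef_pos: [0.5396, 0.0435, 0.0853]
tcp_rot: [0.447, 0.548, -0.447, 0.548]
contact_force: [0.1, -1.2, -0.0]
opening: 0.183
```

Emit:
play_rows([
  {"delta_pos":[0,0,-0.001],"delta_rot":[0,0,0],"claw":5},
  {"delta_pos":[0,0,-0.002],"delta_rot":[0,0,0],"claw":5},
  {"delta_pos":[0,0,-0.003],"delta_rot":[0,0,0],"claw":5},
  {"delta_pos":[0,0,-0.004],"delta_rot":[0,0,0],"claw":5},
])

```text
time: 20.22
eef_pos: [0.5397, 0.0435, 0.0812]
tcp_rot: [0.447, 0.548, -0.447, 0.548]
contact_force: [-0.7, -0.4, -1.2]
opening: 0.184
```

Emit:
play_rows([
  {"delta_pos":[0,0,-0.001],"delta_rot":[0,0,0],"claw":5},
  {"delta_pos":[0,0,-0.002],"delta_rot":[0,0,0],"claw":5},
  {"delta_pos":[0,0,-0.003],"delta_rot":[0,0,0],"claw":5},
  {"delta_pos":[0,0,-0.004],"delta_rot":[0,0,0],"claw":5},
])

```text
time: 20.55
eef_pos: [0.5397, 0.0435, 0.0771]
tcp_rot: [0.447, 0.548, -0.447, 0.548]
contact_force: [0.3, 0.5, 0.0]
opening: 0.185
```

Emit:
play_rows([
  {"delta_pos":[0,0,-0.001],"delta_rot":[0,0,0],"claw":5},
  {"delta_pos":[0,0,-0.002],"delta_rot":[0,0,0],"claw":5},
  {"delta_pos":[0,0,-0.003],"delta_rot":[0,0,0],"claw":5},
  {"delta_pos":[0,0,-0.004],"delta_rot":[0,0,0],"claw":5},
  {"delta_pos":[0,0,-0.005],"delta_rot":[0,0,0],"claw":5},
  {"delta_pos":[0,0,-0.006],"delta_rot":[0,0,0],"claw":5},
])

```text
time: 21.05
eef_pos: [0.5397, 0.0435, 0.071]
tcp_rot: [0.447, 0.548, -0.447, 0.548]
contact_force: [-0.5, 0.1, -0.9]
opening: 0.186
```

Emit:
play_rows([
  {"delta_pos":[0,0,-0.001],"delta_rot":[0,0,0],"claw":5},
  {"delta_pos":[0,0,-0.002],"delta_rot":[0,0,0],"claw":5},
  {"delta_pos":[0,0,-0.003],"delta_rot":[0,0,0],"claw":5},
  {"delta_pos":[0,0,-0.004],"delta_rot":[0,0,0],"claw":5},
  {"delta_pos":[0,0,-0.005],"delta_rot":[0,0,0],"claw":5},
  {"delta_pos":[0,0,-0.006],"delta_rot":[0,0,0],"claw":5},
])

```text
time: 21.55
eef_pos: [0.5397, 0.0435, 0.0649]
tcp_rot: [0.447, 0.548, -0.447, 0.548]
contact_force: [0.2, -0.1, -1.1]
opening: 0.181
```

Emit:
play_rows([
  {"delta_pos":[0,0,-0.001],"delta_rot":[0,0,0],"claw":5},
  {"delta_pos":[0,0,-0.002],"delta_rot":[0,0,0],"claw":5},
  {"delta_pos":[0,0,-0.003],"delta_rot":[0,0,0],"claw":5},
  {"delta_pos":[0,0,-0.004],"delta_rot":[0,0,0],"claw":5},
])

```text
time: 21.88
eef_pos: [0.5397, 0.0435, 0.0608]
tcp_rot: [0.447, 0.548, -0.447, 0.548]
contact_force: [0.2, 0.1, -1.4]
opening: 0.182
```

Emit:
play_rows([
  {"delta_pos":[0,0,-0.0008],"delta_rot":[0,0,0],"claw":5},
  {"delta_pos":[0,0,-0.0016],"delta_rot":[0,0,0],"claw":5},
  {"delta_pos":[0,0,-0.0024],"delta_rot":[0,0,0],"claw":5},
])

```text
time: 22.13
eef_pos: [0.5397, 0.0435, 0.0583]
tcp_rot: [0.447, 0.548, -0.447, 0.548]
contact_force: [-0.0, -0.6, 0.2]
opening: 0.181
```

Emit:
play_rows([
  {"delta_pos":[0,0,-0.0008],"delta_rot":[0,0,0],"claw":5},
  {"delta_pos":[0,0,-0.0016],"delta_rot":[0,0,0],"claw":5},
])

```text
time: 22.3
eef_pos: [0.5397, 0.0435, 0.0566]
tcp_rot: [0.447, 0.548, -0.447, 0.548]
contact_force: [-0.8, 0.4, -1.7]
opening: 0.184
```

Emit:
play_rows([
  {"delta_pos":[0,0,-0.0007],"delta_rot":[0,0,0],"claw":5},
  {"delta_pos":[0,0,-0.0014],"delta_rot":[0,0,0],"claw":5},
])

```text
time: 22.47
eef_pos: [0.5397, 0.0435, 0.0552]
tcp_rot: [0.447, 0.548, -0.447, 0.548]
contact_force: [-1.7, 0.4, 3.5]
opening: 0.182
```

Emit:
play_rows([
  {"delta_pos":[0,0,-0.0007],"delta_rot":[0,0,0],"claw":5},
  {"delta_pos":[0,0,-0.0014],"delta_rot":[0,0,0],"claw":5},
])

```text
time: 22.63
eef_pos: [0.5402, 0.0435, 0.0552]
tcp_rot: [0.446, 0.548, -0.447, 0.548]
contact_force: [-3.5, 0.5, 9.5]
opening: 0.189
```

Seated: contact came at z 0.0552, as predicted. I'll let go and rise.

Emit:
play_rows([
  {"delta_pos":[0,0,0.0003],"delta_rot":[0,0,0],"claw":20},
  {"delta_pos":[0,0,0.0003],"delta_rot":[0,0,0],"claw":30},
  {"delta_pos":[0,0,0.0003],"delta_rot":[0,0,0],"claw":40},
  {"delta_pos":[0,0,0.0003],"delta_rot":[0,0,0],"claw":40},
  {"delta_pos":[0,0,0.0003],"delta_rot":[0,0,0],"claw":40},
  {"delta_pos":[0,0,0.0003],"delta_rot":[0,0,0],"claw":40},
])

```text
time: 23.13
eef_pos: [0.54, 0.0435, 0.0552]
tcp_rot: [0.446, 0.548, -0.447, 0.548]
contact_force: [-0.1, 0.0, -0.9]
opening: 0.473
```

Emit:
play_rows([
  {"delta_pos":[0,0,0.01],"delta_rot":[0,0,0],"claw":40},
  {"delta_pos":[0,0,0.03],"delta_rot":[0,0,0],"claw":40},
  {"delta_pos":[0,0,0.06],"delta_rot":[0,0,0],"claw":40},
  {"delta_pos":[0.01,-0.03,0.09],"delta_rot":[0,0,0],"claw":40},
  {"delta_pos":[0.015,-0.06,0.1],"delta_rot":[0,0,0],"claw":40},
  {"delta_pos":[0.02,-0.09,0.1],"delta_rot":[0,0,0],"claw":40},
  {"delta_pos":[0.02,-0.09,0.1],"delta_rot":[0,0,0],"claw":40},
  {"delta_pos":[0.02,-0.09,0.1],"delta_rot":[0,0,0],"claw":40},
])

```text
time: 23.8
eef_pos: [0.5604, -0.0478, 0.1562]
tcp_rot: [0.447, 0.547, -0.448, 0.548]
contact_force: [0.3, 0.2, -0.4]
opening: 0.47
```

```bash
python3 - <<'E'
from h import *
s=ctrl.get_state();c=ctrl.calibration('wrist');im=ctrl.read_camera('wrist');sc=ctrl.read_camera('scene');cs=ctrl.calibration('scene')
print(s['time'],s['eef_pos'].round(3),s['opening'],s['contact_force'].round(1))
a=cv2.resize(im[0:260,110:400],(400,359),interpolation=cv2.INTER_CUBIC)
u,v=proj(cs,[.56,.03,.06]).astype(int)
b=cv2.resize(sc[v-60:v+48,u-60:u+60],(399,359),interpolation=cv2.INTER_CUBIC)
cv2.imwrite('pics/end.png',cv2.convertScaleAbs(np.hstack([a,b]),alpha=1.5))
cw=c;print('grip top expect',proj(c,[.5398,.0438,.091]),'collar top expect',proj(c,[.5398,.0438,.053]))
for n in('top',):
    d=cv2.absdiff(ctrl.read_camera(n),cv2.imread('pics/top0.png')).max(2)
    ct=ctrl.calibration(n)
    for nm,p in(('cup',[.717,.115,.05]),('jar',[.722,-.13,.05])):
        x,y=proj(ct,p).astype(int);print(nm,(d[y-20:y+20,x-20:x+20]>40).sum())
E
```

```text
23.8 [ 0.56  -0.048  0.156] 0.4696386820447826 [ 0.3  0.2 -0.4]
grip top expect [248.42154156  62.17487311] collar top expect [248.78553113  67.71879794]
cup 0
jar 0
```

View pics/end.png

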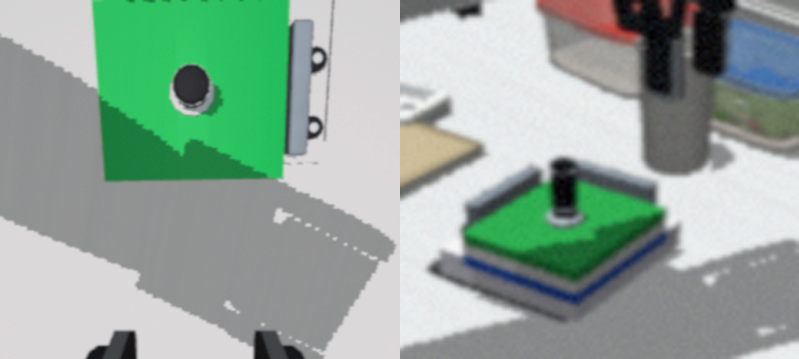

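The final picture shows the collar on the green plate at (192,95), with the stack's edges even and the pack against both fences. Signing off.

```bash
python3 -c "
from plant import ctrl
print(ctrl.sign_off(), ctrl.get_state()['time'])"
```

```text
the job is handed in; nothing more can be done
the job is handed in; nothing more can be done
```

I pushed the three plates up against the far and left fences, with about 13 N and 15 N at the stops. I then moved the middle-sized pin from its holder down through the plates into the bushing, let go and backed away. The job was handed in at about 24 s.

- **Plates:** feel and camera put the hole at about the same place, (0.540, 0.044). I could see the bushing through all three holes. I did not repeat the push against the far fence after the left one, because the pictures showed the stack still flush.
- **Pin:** it met almost no resistance on the way down. The collar made contact at the predicted height, and I stopped at about 10 N. The last picture shows the pin upright, with its collar on the green plate.
- **Cup and spice jar:** the top camera shows no change at either.

**First push went wrong:** at a 40 mm opening the fingertips sat about 10 mm behind the tool point, not 25 mm ahead as stated. They slid onto the green plate and dragged only that one. I noticed it in a picture, lowered the tool and repeated the push on all three plates.

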